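# Sticker a turning blank and take its moisture reading

### The job

Lay the blue spacer sheet flat and squarely on the dark wood blank that lies on the green drying board, then stack the pale blank squarely on the sheet with its red-ringed mark facing up, letting go of each. Then take the orange moisture meter out of its dock and press its sprung two-pin foot onto the centre of the mark, with the meter upright and its pins lined up along the length of the blank, lightly, so that the foot is about half pushed in. Finish while still holding the meter there, and leave the wax tin, the turned spindle and the lathe chuck where they are.

Things in the scene. Friction and masses are not known exactly. Their poses are not given: they have to be found in the camera images.
- board: green painted drying board, fixed, 160 x 90 x 18 mm (x, y, z); origin at the centre of its underside, on the bench. It carries the dark blank.
- dark_blank: dark wood block, loose, 130 x 50 x 34 mm (x, y, z), 190 g, lying centred on the green board; origin at the centre of its underside, x along its length.
- rest: grey fixed support block 110 x 36 x 30 mm (x, y, z) under the blue sheet; origin at the centre of its underside, x along its length.
- sheet: blue rigid plastic spacer sheet, loose, 140 x 60 x 6 mm (x, y, z), 55 g, lying on the grey support, which is narrower, so it overhangs 12 mm at each long edge and can be pinched across its 60 mm; origin at the centre of its underside, x along its length. Centred on the dark blank, it overhangs that by 5 mm all round.
- pale_blank: pale wood block, loose, 130 x 50 x 34 mm (x, y, z), about 160 g, lying on the bench; origin at the centre of its underside, x along its length (the grain). On top it has the red-ringed mark.
- mark (a point): centre of the round mark (red ring 24 mm across, white inside, with a red dot) on the top face of the pale blank, 30 mm from the blank's centre towards its +x end and 34 mm above its underside; its axes are those of the blank.
- dock: black fixed dock block 80 x 70 x 62 mm (x, y, z) with an upright slot 36 x 22 mm, 56 mm deep, in which the nose of the meter hangs; origin at the centre of its underside.
- meter: orange moisture meter, about 180 g, upright in the dock, nose in the slot: lift straight up 55 mm or more to clear. Rigid case 44 x 30 x 85 mm (x, y, z), gripped across its 30 mm (y). Origin: centre of the case's underside (level with the dock's top when docked), z up. Below it a fixed black nose 30 x 16 mm, 30 mm long, then the sprung foot. Pins in line along x; either way round will do.
- foot (a joint): travel of the yellow sprung foot into the nose, in m: 0 out, 0.014 fully in, half in 0.007 (then the pin ends are 43 mm below the case). The block, 26 x 9 mm, shows 14 mm below the nose when out, its two round-ended steel pins (6 mm thick, 18 mm apart along the meter's x) another 6 mm. Spring 1.6 N to start, 4.4 N half in, 7.2 N fully in (400 N/m).
- foot_tip (a point): point midway between the ends of the two pins, 50 mm below the underside of the meter's case when the foot is out; axes as the meter's.
- wax_tin: closed wax tin, 72 mm across, 55 mm high, standing; bystander; origin at the centre of its underside.
- spindle: pale turned wooden spindle, 56 mm across its foot, 90 mm high, standing; bystander; origin at the centre of its underside.
- chuck: steel four-jaw lathe chuck, 92 mm across, 58 mm high, lying jaws up; bystander; origin at the centre of its underside.
Things that resemble listed ones, but are neither listed nor needed, are in the scene too. Of the things that look like the sheet, the middle-sized one is meant.

How it is judged:
By the outcome, as a careful person would: the job done as asked, in the order asked, and still so for the second after the job is handed in, while the arm keeps its last pose, push and grip.
It also fails if it takes over 72 s, if anything falls off the work surface, if the arm or the gripper's body presses on something with over 40 N, if the wrist force passes 120 N, or if a joint passes its speed limit or range.

### The arm

A 6-joint arm with a two-finger parallel gripper is mounted at the origin on the work surface. World frame = base frame: x ahead of the robot, y to its left, z up, the work surface at z = 0. Lengths are in mm, angles in degrees, forces in N, time in s.
With the tool pointing down it reaches from about 350 to 850 mm from the base axis. Payload 8.1 kg.
Tool frame: the origin (TCP) lies between the finger pads; the fingertips stand 22 mm ahead of it and the grasp point (between the pads) lies 3 mm ahead of it; z points along the fingers, y is the line along which they close (so a half turn about z gives the same grasp; the last joint's range is limited). The gripper opens to 85 mm and grips with 20 to 120 N. Pads are 22 mm wide; open, the fingers measure 114 mm over their backs; the gripper's body (76 mm by 85 mm) begins 54 mm behind the grasp point. The pads swing forward as they close: fully open they stand 13 mm farther back than shut.
Start: joints at [67.987, 7.471, 85.268, -0, 87.261, -4.893], TCP at [176.602, 573.426, 253.292] pointing down, gripper open.
Joint ranges: [-169.43, 169.43], [-51.17, 129.36], [1.28, 143.12], [-76.62, 256.62], [0, 156.53], [-152.29, 152.29]. Speed limits (degrees/s): [136.94, 136.94, 159.86, 180, 180, 180].

### API

Orientations are given as [roll, pitch, yaw] about the fixed x, y, z axes, in that order (R = Rz(yaw) Ry(pitch) Rx(roll)).
In Python, from bench import r, vision gives the robot as it stands.
- The arm moves only by the tool step_arm, never from a script. Its argument "targets" is a list that holds one entry, the list of rows, each a list of 6 numbers: the shift along the world's x, y, z in mm, then the turn, a rotation vector about the world's x, y, z in rad. In form: [[[x, y, z, rx, ry, rz], ...]]. A call has 1 to 12 rows; each row is the pose to reach, as a shift and turn from the pose commanded when the call began; what a row does not reach only later rows make up. A row lasts 1/12 s, in which the tool goes at most 41.7 mm and 7.16 degrees, less where a joint would pass 70% of its speed; a pose out of reach is approached as far as the arm can. A call with a gripper value outside its range is refused whole. "fingers" is the gripper's target within -1 to 1 (shut at 1, half-way at 0, fully open at -1), set as the call begins (left out, the last holds). The fingers move at their own pace and stop on an object; "newtons" is the grip in N (left out, the last holds). Time passes only in rows, so rows that repeat a pose let the fingers close. It gives the time, the measured TCP pose, the force, the opening and the grip force at its end, in the units of the state.
- r.sense(): the state, without advancing time (a new reading comes with each control period).
- vision.snapshot(name): name is "scene" or "top" or "wrist"; returns a dict with "img" (400x640x3 uint8, blue, green, red), "mtx" (3x3 intrinsics, pixels), "eye" and "attitude" of the camera in the world. Camera axes: x right, y up, looking along -z (the intrinsics and any distortion apply to the point x, -y, -z); pixel columns grow to the right and rows downward; lengths in mm; the calibration is good to about 2 mm. A picture is of the moment at which its call begins. There is no depth.
- r.hand_in(): hands the job in; it is judged then, once.
The state is a dict: "time": time; "joint_pos": joint angles; "qd": joint speeds; "joint_efforts": joint torques, N m; "tool_pos": TCP position; "tcp_rot": TCP orientation; "ft_force": force on the tool from outside, world axes, zero at the start; "wrist_torque": the same for the moment, N m; "finger_gap": finger opening in mm; "grip_force": force on a finger pad.
Only numpy, scipy, OpenCV 4.12 (cv2) and the standard library are available. Lean on these libraries where they do the work, as an engineer would, in place of code of your own. Each camera call takes 0.05 s, during which the arm holds its last target. There are 200 camera calls.

## Working session

There is one attempt and no reset: what is moved stays moved. The work goes in short steps, Python scripts to look and compute and a tool call to move; the robot and the scene stay as the last step left them, time stands still between calls to the robot, and variables do not carry over. Pictures are saved under pics/ and viewed, at most 12 in all, crops included, and the job is handed in when it is done.

Besides the shell and the picture viewer there is one more tool, called after "Request:" by a JSON object that holds its "api" and its "payload", one argument or row to a line. step_arm: Moves the arm, as the interface text tells. Its arguments: {"type":"object","properties":{"targets":{"type":"array"},"fingers":{"type":"number"},"newtons":{"type":"number"}},"required":["targets"]}

```bash
ls; mkdir -p pics
cat > h.py <<'E'
import numpy as np, cv2
from bench import r, vision
E
python3 - <<'E'
from h import *
s=r.sense();print(s)
for n in("scene","top"):
    d=vision.snapshot(n);cv2.imwrite(f"pics/{n}0.png",d["img"]);print({k:v for k,v in d.items() if k!="img"})
    np.savez(f"{n}0.npz",**{k:np.array(v) for k,v in d.items()})
E
```

```text
pics
{'time': 0.0, 'joint_pos': array([ 6.79874743e+01,  7.51575082e+00,  8.53304717e+01,  3.53646904e-04,
        8.72635777e+01, -4.89291623e+00]), 'qd': array([ 0.07409337, -0.01499581,  0.0001869 ,  0.04333402, -0.00393598,
        0.08648077]), 'joint_efforts': array([ 2.63189713e-04, -5.69399035e+01, -5.00554240e+01, -2.71670592e-05,
        1.46223427e-02,  1.12706039e-04]), 'tool_pos': array([176.39629412, 572.92994365, 252.22629162]), 'tcp_rot': array([-1.79890630e+02, -9.71718517e-03,  1.62880364e+02]), 'ft_force': array([ 0.30891454, -0.38528166, -0.25747518]), 'wrist_torque': array([-0.03484249, -0.02665763, -0.03831229]), 'grip_force': 0.0, 'finger_gap': 85.27974490422766}
{'mtx': array([[454.38986489,   0.        , 320.34260638],
       [  0.        , 454.38986489, 202.85329613],
       [  0.        ,   0.        ,   1.        ]]), 'eye': array([1396.89803283,   73.65595497,  716.95582968]), 'attitude': array([51.45059639, -1.14439633, 96.62268401])}
{'mtx': array([[419.82845041,   0.        , 320.36520323],
       [  0.        , 419.82845041, 201.25638731],
       [  0.        ,   0.        ,   1.        ]]), 'eye': array([ 434.38581082,   -7.23131875, 1271.51801464]), 'attitude': array([ 7.61647241e+00,  4.09263979e-02, -8.99716233e+01])}
```

View pics/scene0.png

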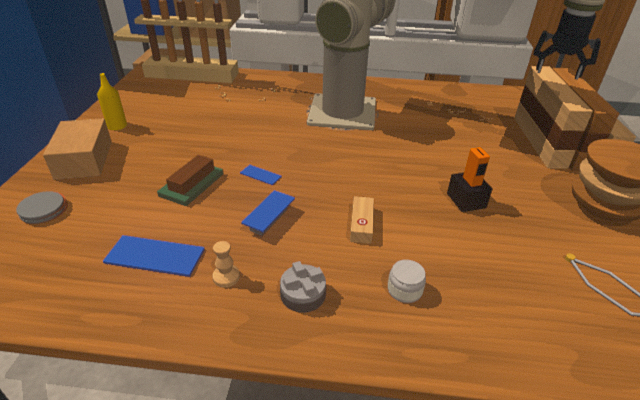

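View pics/top0.png

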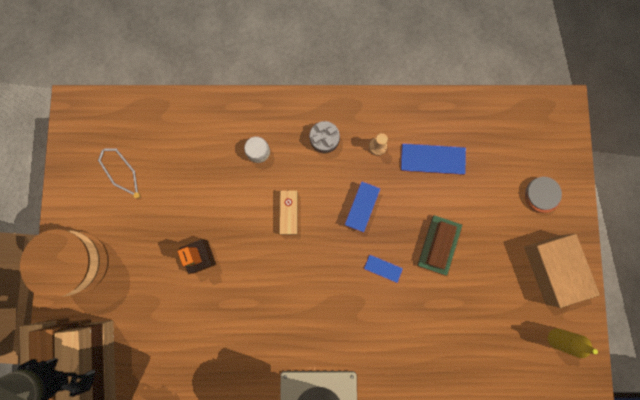

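Scene picture: the blue candidates are large (155,256), small (261,175) and middle (269,212), which lies raised on the support. In the top view they are at (433,159), (383,268) and (362,207), and I choose (362,207). Also in the top view: pale blank at (288,212) with the mark at its upper end, dark blank at (441,245), meter and dock at (195,257).

```bash
cat > h.py <<'E'
import numpy as np, cv2
from scipy.spatial.transform import Rotation as R
from bench import r, vision
def rot(a): return R.from_euler('xyz',a,degrees=True).as_matrix()
def onplane(d,px,z):
    px=np.atleast_2d(px).astype(float); K=d["mtx"]
    c=np.c_[(px[:,0]-K[0,2])/K[0,0],-(px[:,1]-K[1,2])/K[1,1],-np.ones(len(px))]
    w=c@rot(d["attitude"]).T; e=np.array(d["eye"])
    return e+w*((z-e[2])/w[:,2])[:,None]
def project(d,P):
    c=(np.atleast_2d(P)-d["eye"])@rot(d["attitude"]); K=d["mtx"]
    return np.c_[K[0,2]+K[0,0]*c[:,0]/-c[:,2],K[1,2]-K[1,1]*c[:,1]/-c[:,2]]
def rect(d,mask,z,minarea=30):
    """largest-first list of (centre, long side, short side, yaw deg of the long side, pixel)"""
    out=[]
    for c in cv2.findContours(mask,cv2.RETR_EXTERNAL,cv2.CHAIN_APPROX_NONE)[0]:
        if cv2.contourArea(c)<minarea: continue
        w=onplane(d,c[:,0],z)[:,:2]
        (m,(a,b),t)=cv2.minAreaRect(w.astype(np.float32))
        if a<b: a,b,t=b,a,t+90
        out.append((np.round(m,1),round(a,1),round(b,1),round((t+90)%180-90,1),np.round(c[:,0].mean(0)),cv2.contourArea(c)))
    return sorted(out,key=lambda o:-o[-1])
def hsv(d,lo,hi,box=None):
    m=cv2.inRange(cv2.cvtColor(d["img"],cv2.COLOR_BGR2HSV),np.array(lo),np.array(hi))
    if box:
        x0,y0,x1,y1=box; k=np.zeros_like(m); k[y0:y1,x0:x1]=255; m&=k
    return m
E
python3 - <<'E'
from h import *
d=dict(np.load("top0.npz"))
H=cv2.cvtColor(d["img"],cv2.COLOR_BGR2HSV)
for p in [(288,220),(441,245),(425,257),(190,256),(205,258),(300,250),(362,207)]: print(p,H[p[1],p[0]])
print("blue",*rect(d,hsv(d,(100,120,60),(130,255,255)),36),sep="\n")
print("pale",*rect(d,hsv(d,(8,60,175),(25,175,255),(260,170,320,250)),34),sep="\n")
print("board",*rect(d,hsv(d,(45,40,20),(95,255,120),(400,200,480,290)),18),sep="\n")
print("orange",*rect(d,hsv(d,(5,210,190),(16,255,255),(160,230,230,290)),147),sep="\n")
print("mark",*rect(d,hsv(d,(170,60,60),(180,255,255),(270,190,310,215)),34,5),sep="\n")
big=cv2.resize(d["img"][180:290,170:490],None,fx=2.5,fy=2.5,interpolation=cv2.INTER_CUBIC)
cv2.imwrite("pics/crop1.png",big)
E
```

```text
(288, 220) [ 18 122 225]
(441, 245) [ 11 166 106]
(425, 257) [39 71 68]
(190, 256) [ 12 210 215]
(205, 258) [ 8 88 64]
(300, 250) [ 14 162 172]
(362, 207) [111 156 173]
blue
(array([ 729.4, -345.2]), 187.5, 78.7, 86.4, array([433., 159.]), 1509.5)
(array([ 584.9, -130.2]), 136.4, 56.1, -21.4, array([362., 207.]), 800.5)
(array([ 403.6, -188.1]), 100.4, 40.1, 67.4, array([383., 268.]), 438.5)
pale
(array([571.2,  55.9]), 131.2, 116.3, 0.1, array([300., 208.]), 1044.0)
(array([645.2,  87.9]), 194.4, 83.8, -75.7, array([288., 183.]), 777.5)
(array([539.5,  24.4]), 53.2, 20.7, -90.0, array([311., 221.]), 94.5)
(array([561.6, 156.3]), 34.9, 22.1, 82.9, array([266., 214.]), 69.0)
(array([537.8, 155.8]), 32.5, 17.9, -89.1, array([266., 223.]), 51.0)
board
(array([ 471.8, -361.3]), 155.0, 85.3, -19.0, array([445., 246.]), 185.5)
orange
mark
```

View pics/crop1.png

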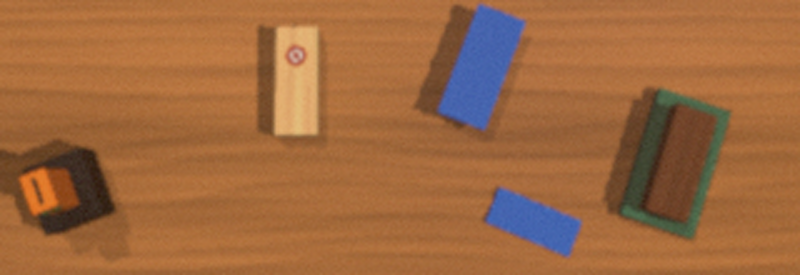

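Crop: the middle sheet lies raised on its support at (362,207), and the mark is at about (289,202) on the far (+x) end of the pale blank. Now I move above the sheet.

Request:
{"api": "step_arm", "payload": {
  "targets": [
    [[408, -703, 0, 0, 0, -0.075], [408, -703, 0, 0, 0, -0.075], [408, -703, 0, 0, 0, -0.075], [408, -703, 0, 0, 0, -0.075], [408, -703, 0, 0, 0, -0.075], [408, -703, 0, 0, 0, -0.075], [408, -703, 0, 0, 0, -0.075], [408, -703, 0, 0, 0, -0.075], [408, -703, 0, 0, 0, -0.075], [408, -703, 0, 0, 0, -0.075], [408, -703, 0, 0, 0, -0.075], [408, -703, 0, 0, 0, -0.075]]
  ],
  "fingers": -1,
  "newtons": 30
}}

```text
time: 1.1
tool_pos: [427.9, 139.0, 253.1]
tcp_rot: [180.0, -0.0, 158.6]
ft_force: [0.8, 0.5, -0.2]
finger_gap: 85.6
grip_force: 0.0
```

Request:
{"api": "step_arm", "payload": {
  "targets": [
    [[157, -269, 0, 0, 0, 0], [157, -269, 0, 0, 0, 0], [157, -269, 0, 0, 0, 0], [157, -269, 0, 0, 0, 0], [157, -269, 0, 0, 0, 0], [157, -269, 0, 0, 0, 0], [157, -269, 0, 0, 0, 0], [157, -269, 0, 0, 0, 0], [157, -269, 0, 0, 0, 0], [157, -269, 0, 0, 0, 0], [157, -269, 0, 0, 0, 0]]
  ]
}}

```text
time: 2.02
tool_pos: [584.1, -127.4, 252.7]
tcp_rot: [180.0, -0.1, 158.6]
ft_force: [-0.1, -0.3, 0.1]
finger_gap: 85.6
grip_force: 0.0
```

Run:
```python
from h import *
d=vision.snapshot("wrist");cv2.imwrite("pics/w1.png",d["img"]);np.savez("w1.npz",**d)
print({k:v for k,v in d.items() if k!="img"}); print(r.sense()["tool_pos"],r.sense()["tcp_rot"])
print("blue",*rect(d,hsv(d,(100,120,50),(130,255,255)),36,300),sep="\n")
```

```text
{'mtx': array([[291.3771468 ,   0.        , 319.54928572],
       [  0.        , 291.3771468 , 199.86742052],
       [  0.        ,   0.        ,   1.        ]]), 'eye': array([ 518.80848494, -101.99507146,  374.14877272]), 'attitude': array([-1.59939587e+01, -4.87203497e-02,  6.86316523e+01])}
[ 584.09467166 -126.9833033   252.98155731] [ 1.79985862e+02 -5.57910276e-02  1.58628037e+02]
blue
(array([ 585.1, -130.2]), 138.4, 59.0, -21.4, array([318., 176.]), 5578.5)
(array([ 412.8, -185.2]), 96.5, 40.7, 67.3, array([209.,  48.]), 3783.0)
(array([ 723.7, -287.1]), 87.9, 79.8, 86.2, array([252., 313.]), 2728.0)
```

View pics/w1.png

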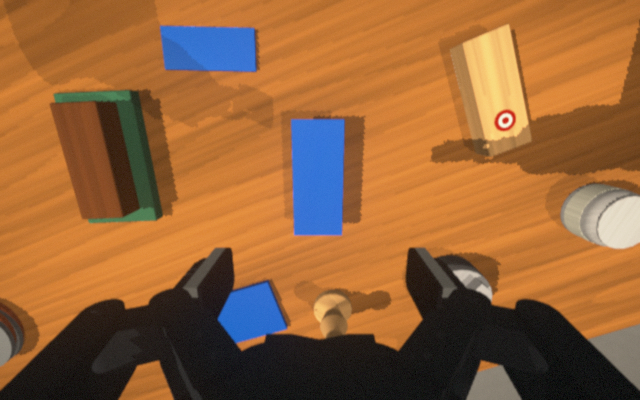

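Wrist picture: the chosen sheet is at (318,176), the small one at (209,48), the large one at (252,313), the dark blank on the board at (105,155), the pale blank at (490,90) with the mark at (505,120), and the spindle at (330,315). Both views agree on the sheet.

Run:
```python
from h import *
d=dict(np.load("w1.npz")); t=dict(np.load("top0.npz"))
H=cv2.cvtColor(d["img"],cv2.COLOR_BGR2HSV)
for p in [(85,150),(118,150),(145,190),(480,60),(513,85),(450,100),(300,30)]: print(p,H[p[1],p[0]])
for lo,hi in (((0,60,60),(14,255,125)),((0,60,45),(14,255,115))):
    print("dark",*rect(d,cv2.morphologyEx(hsv(d,lo,hi,(40,90,130,235)),cv2.MORPH_OPEN,np.ones((5,5))),52,500),sep="\n")
print("board",*rect(d,hsv(d,(45,60,20),(95,255,200),(40,70,180,240)),18,100),sep="\n")
print("pale",*rect(d,cv2.morphologyEx(hsv(d,(14,50,180),(28,160,255),(430,10,560,170)),cv2.MORPH_CLOSE,np.ones((5,5))),34,500),sep="\n")
print("mark",*rect(d,hsv(d,(170,120,80),(180,255,255),(480,95,530,145)),34,20),sep="\n")
print("spindle foot",onplane(t,(378,152),5),onplane(d,(332,312),20),"chuck",onplane(t,(324,137),58),"tin",onplane(t,(257,149),55))
```

```text
(85, 150) [ 12 180 129]
(118, 150) [  9 180  61]
(145, 190) [55 81 79]
(480, 60) [ 19 134 246]
(513, 85) [ 20 136 248]
(450, 100) [ 14 186 210]
(300, 30) [ 14 186 201]
dark
dark
(array([ 446.7, -315. ]), 48.4, 21.8, -19.7, array([109., 126.]), 646.0)
board
(array([ 473.8, -357.8]), 157.1, 95.4, -18.8, array([120., 153.]), 2891.5)
pale
(array([567.4,  83.3]), 128.3, 64.0, 0.6, array([491.,  90.]), 6187.5)
mark
spindle foot [[ 757.46351007 -184.36226953    5.        ]] [[ 774.28491841 -182.62796255   20.        ]] chuck [[789.66649887 -17.00988982  58.        ]] tin [[753.73898159 182.19706259  55.        ]]
```

Request:
{"api": "step_arm", "payload": {
  "targets": [
    [[1, -3, -40, 0, 0, 0], [1, -3, -80, 0, 0, 0], [1, -3, -120, 0, 0, 0], [1, -3, -140, 0, 0, 0], [1, -3, -140, 0, 0, 0]]
  ]
}}

```text
time: 2.48
tool_pos: [581.0, -128.2, 106.8]
tcp_rot: [-180.0, -0.6, 158.7]
ft_force: [-0.2, 0.6, -1.0]
finger_gap: 85.6
grip_force: 0.0
```

Request:
{"api": "step_arm", "payload": {
  "targets": [
    [[0, 0, 0, 0, 0, 0], [0, 0, 0, 0, 0, 0], [0, 0, 0, 0, 0, 0]]
  ]
}}

```text
time: 2.73
tool_pos: [587.5, -131.2, 116.7]
tcp_rot: [180.0, 0.3, 158.6]
ft_force: [0.5, -0.3, 0.9]
finger_gap: 85.3
grip_force: 0.0
```

Request:
{"api": "step_arm", "payload": {
  "targets": [
    [[0, 0, -20, 0, 0, 0], [0, 0, -40, 0, 0, 0], [0, 0, -55, 0, 0, 0], [0, 0, -68, 0, 0, 0], [0, 0, -76, 0, 0, 0], [0, 0, -81, 0, 0, 0], [0, 0, -81, 0, 0, 0], [0, 0, -81, 0, 0, 0], [0, 0, -81, 0, 0, 0]]
  ]
}}

```text
time: 3.48
tool_pos: [586.4, -131.3, 33.5]
tcp_rot: [180.0, 0.1, 158.6]
ft_force: [-0.2, 0.7, 1.1]
finger_gap: 85.1
grip_force: 0.0
```

Request:
{"api": "step_arm", "payload": {
  "targets": [
    [[-1, 1, -1, 0, 0, 0], [-1, 1, -1, 0, 0, 0], [-1, 1, -1, 0, 0, 0], [-1, 1, -1, 0, 0, 0], [-1, 1, -1, 0, 0, 0], [-1, 1, -1, 0, 0, 0], [-1, 1, -1, 0, 0, 0], [-1, 1, -1, 0, 0, 0]]
  ],
  "fingers": 1,
  "newtons": 30
}}

```text
time: 4.15
tool_pos: [584.9, -130.0, 32.0]
tcp_rot: [180.0, 0.0, 158.6]
ft_force: [-2.1, 1.2, 5.2]
finger_gap: 59.1
grip_force: 32.6
```

Run:
```python
from h import *
d=dict(np.load("w1.npz"))
m=hsv(d,(0,100,85),(14,255,165),(45,85,135,230))
m=cv2.morphologyEx(m,cv2.MORPH_OPEN,np.ones((5,5)))
print("dark",*rect(d,m,52,500),sep="\n")
# pale: top polygon corners from contour
m=cv2.morphologyEx(hsv(d,(14,50,180),(28,160,255),(430,10,560,170)),cv2.MORPH_CLOSE,np.ones((7,7)))
c=max(cv2.findContours(m,0,1)[0],key=cv2.contourArea)
a=cv2.approxPolyDP(c,3,True)[:,0];print(a.tolist());print(onplane(d,a,34).round(1).tolist())
H=cv2.cvtColor(d["img"],cv2.COLOR_BGR2HSV);print(H[120,492:520].tolist())
```

```text
dark
(array([ 471.4, -359.1]), 128.2, 49.1, -18.8, array([ 87., 158.]), 4925.0)
[[508, 24], [462, 43], [466, 73], [460, 73], [453, 63], [472, 138], [483, 137], [486, 147], [492, 147], [494, 153], [508, 148], [510, 140], [517, 144], [529, 139]]
[[504.4, 113.6, 34.0], [504.4, 64.9, 34.0], [534.6, 62.0, 34.0], [532.3, 55.9, 34.0], [519.8, 51.3, 34.0], [604.7, 52.2, 34.0], [608.2, 64.2, 34.0], [620.6, 64.9, 34.0], [623.2, 71.4, 34.0], [630.8, 72.1, 34.0], [631.1, 88.3, 34.0], [622.8, 92.3, 34.0], [630.3, 98.9, 34.0], [629.7, 112.8, 34.0]]
[[19, 135, 249], [18, 142, 246], [12, 162, 235], [6, 197, 216], [3, 220, 205], [3, 194, 205], [7, 102, 224], [20, 34, 243], [24, 22, 247], [18, 38, 241], [7, 114, 214], [3, 198, 200], [2, 222, 199], [3, 232, 198], [3, 228, 199], [2, 205, 204], [5, 123, 220], [18, 45, 242], [24, 22, 248], [19, 32, 245], [7, 107, 224], [3, 196, 203], [4, 216, 203], [9, 181, 222], [17, 144, 245], [20, 131, 249], [20, 129, 250], [20, 132, 249]]
```

Request:
{"api": "step_arm", "payload": {
  "targets": [
    [[0, 0, 30, 0, 0, 0], [0, 0, 70, 0, 0, 0], [0, 0, 110, 0, 0, 0], [0, -40, 140, 0, 0, 0.02], [0, -80, 165, 0, 0, 0.045], [0, -120, 170, 0, 0, 0.045], [0, -160, 170, 0, 0, 0.045], [0, -200, 170, 0, 0, 0.045], [0, -240, 170, 0, 0, 0.045], [0, -270, 170, 0, 0, 0.045], [0, -270, 170, 0, 0, 0.045], [0, -270, 170, 0, 0, 0.045]]
  ]
}}

```text
time: 5.15
tool_pos: [583.4, -402.3, 199.9]
tcp_rot: [180.0, -0.1, 161.0]
ft_force: [-0.5, 0.8, -0.5]
finger_gap: 59.5
grip_force: 33.0
```

Request:
{"api": "step_arm", "payload": {
  "targets": [
    [[0, 0, 0, 0, 0, 0], [0, 0, 0, 0, 0, 0], [0, 0, 0, 0, 0, 0]]
  ]
}}

```text
time: 5.4
tool_pos: [585.0, -398.6, 201.4]
tcp_rot: [180.0, 0.0, 161.3]
ft_force: [0.1, -0.6, -0.9]
finger_gap: 59.3
grip_force: 33.0
```

Run:
```python
from h import *
s=r.sense();print(s["tool_pos"],s["tcp_rot"])
d=vision.snapshot("wrist");cv2.imwrite("pics/w2.png",d["img"]);np.savez("w2.npz",**d)
m=hsv(d,(0,100,75),(14,255,165))
m=cv2.morphologyEx(m,cv2.MORPH_OPEN,np.ones((7,7)))
print("dark",*rect(d,m,52,1500),sep="\n")
print("board",*rect(d,hsv(d,(45,60,20),(95,255,200)),18,300),sep="\n")
print("blue at held height",*rect(d,hsv(d,(100,120,50),(130,255,255)),s["tool_pos"][2]+1,300),sep="\n")
```

```text
[ 585.04399316 -398.5704405   201.44063094] [1.79989916e+02 1.79548773e-04 1.61258309e+02]
dark
(array([ 477.1, -361.1]), 91.8, 48.9, -18.7, array([321.,  58.]), 6629.0)
(array([ 645.3, -276.7]), 51.7, 38.0, 71.3, array([460., 213.]), 1540.5)
board
(array([ 459.8, -394.9]), 103.3, 18.5, -18.8, array([281.,  59.]), 2140.5)
(array([ 483.1, -326.2]), 103.3, 13.0, -18.9, array([357.,  59.]), 1484.0)
blue at held height
(array([ 571.7, -392.3]), 108.7, 65.0, -18.7, array([320., 229.]), 29793.0)
(array([ 601.9, -344.7]), 30.2, 29.1, -3.6, array([447., 263.]), 2547.5)
```

View pics/w2.png

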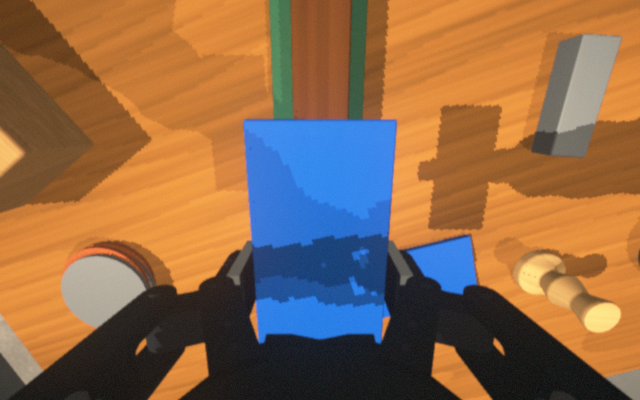

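Picture: the held sheet shows its front edge at row 120 (columns 245 to 397). The dark blank's strip runs at columns 292 to 350 above it, and it is parallel. The sheet's tilt and the along-axis offset come from its edges.

Run:
```python
from h import *
d=dict(np.load("w2.npz")); print(d["eye"],d["attitude"])
m=hsv(d,(100,120,50),(130,255,255),(200,100,405,345))
T=np.array([585.0,-398.6]);y=np.radians(-18.7);u=np.array([np.cos(y),np.sin(y)]);v=np.array([-u[1],u[0]])
col=np.where(m[:,300:340].mean(1)>128)[0];print("rows",col[0],col[-1])
for row in (124,150,180,210,330,336):
    c=np.where(m[row])[0]
    for z in (201,205.4,210):
        P=onplane(d,[(c[0]-.5,row),(c[-1]+.5,row)],z)[:,:2]
        print(row,c[0],c[-1],z,"w",np.linalg.norm(P[1]-P[0]).round(1),"mid u,v",((P.mean(0)-T)@u).round(1),((P.mean(0)-T)@v).round(1))
for z in (201,205.4,210): print("front edge u",((onplane(d,(320,col[0]-.5),z)[0,:2]-T)@u).round(1))
```

```text
[ 518.47317294 -376.17673545  322.82856538] [-1.60822939e+01 -4.23667932e-02  7.13070329e+01]
rows 120 338
124 244 395 201 w 61.5 mid u,v -67.0 -0.0
124 244 395 205.4 w 59.3 mid u,v -67.2 -0.0
124 244 395 210 w 57.0 mid u,v -67.3 -0.0
150 246 393 201 w 61.4 mid u,v -56.6 -0.0
150 246 393 205.4 w 59.2 mid u,v -57.1 -0.0
150 246 393 210 w 56.8 mid u,v -57.6 -0.0
180 248 391 201 w 61.5 mid u,v -43.9 -0.0
180 248 391 205.4 w 59.2 mid u,v -44.9 -0.0
180 248 391 210 w 56.9 mid u,v -45.8 -0.0
210 250 389 201 w 61.5 mid u,v -30.4 -0.0
210 250 389 205.4 w 59.3 mid u,v -31.9 -0.0
210 250 389 210 w 57.0 mid u,v -33.4 -0.0
330 258 381 201 w 61.9 mid u,v 32.6 -0.0
330 258 381 205.4 w 59.7 mid u,v 28.8 -0.0
330 258 381 210 w 57.4 mid u,v 25.0 -0.0
336 259 380 201 w 61.4 mid u,v 36.2 -0.0
336 259 380 205.4 w 59.1 mid u,v 32.3 -0.0
336 259 380 210 w 56.8 mid u,v 28.3 -0.0
front edge u -68.8
front edge u -68.8
front edge u -68.9
```

Request:
{"api": "step_arm", "payload": {
  "targets": [
    [[-35, 12, 0, 0, 0, 0], [-70, 24, 0, 0, 0, 0], [-100, 35, -20, 0, 0, 0], [-114, 40, -50, 0, 0, 0], [-114, 40, -85, 0, 0, 0], [-114, 40, -110, 0, 0, 0], [-114, 40, -125, 0, 0, 0], [-114, 40, -130, 0, 0, 0], [-114, 40, -130, 0, 0, 0], [-114, 40, -130, 0, 0, 0], [-114, 40, -130, 0, 0, 0]]
  ]
}}

```text
time: 6.37
tool_pos: [471.9, -360.7, 73.4]
tcp_rot: [-179.9, 0.2, 161.2]
ft_force: [-0.3, -0.2, -0.2]
finger_gap: 59.3
grip_force: 33.0
```

Request:
{"api": "step_arm", "payload": {
  "targets": [
    [[0, 0, 0, 0, 0, 0], [0, 0, 0, 0, 0, 0], [0, 0, 0, 0, 0, 0]]
  ]
}}

```text
time: 6.62
tool_pos: [471.1, -360.4, 72.3]
tcp_rot: [-180.0, 0.1, 161.2]
ft_force: [-0.5, 0.3, -1.2]
finger_gap: 59.4
grip_force: 33.0
```

Request:
{"api": "step_arm", "payload": {
  "targets": [
    [[-0.5, 1.5, -6, 0, 0, 0], [-0.5, 1.5, -12, 0, 0, 0], [-0.5, 1.5, -14, 0, 0, 0], [-0.5, 1.5, -15, 0, 0, 0], [-0.5, 1.5, -16, 0, 0, 0], [-0.5, 1.5, -16, 0, 0, 0], [-0.5, 1.5, -16, 0, 0, 0]]
  ]
}}

```text
time: 7.2
tool_pos: [470.1, -358.6, 55.3]
tcp_rot: [-180.0, 0.0, 161.2]
ft_force: [0.2, 0.3, -1.3]
finger_gap: 59.4
grip_force: 33.0
```

Request:
{"api": "step_arm", "payload": {
  "targets": [
    [[0, 0, -0.5, 0, 0, 0], [0, 0, -1, 0, 0, 0], [0, 0, -1.5, 0, 0, 0], [0, 0, -2, 0, 0, 0], [0, 0, -2, 0, 0, 0]]
  ]
}}

```text
time: 7.62
tool_pos: [470.2, -358.7, 54.0]
tcp_rot: [-180.0, 0.0, 161.2]
ft_force: [-2.0, 1.5, 4.1]
finger_gap: 59.3
grip_force: 33.4
```

Request:
{"api": "step_arm", "payload": {
  "targets": [
    [[0, 0, 0, 0, 0, 0], [0, 0, 0, 0, 0, 0], [0, 0, 0, 0, 0, 0], [0, 0, 0, 0, 0, 0], [0, 0, 0, 0, 0, 0]]
  ],
  "fingers": -1
}}

```text
time: 8.03
tool_pos: [470.0, -358.5, 53.2]
tcp_rot: [180.0, -0.0, 161.2]
ft_force: [1.0, 0.1, -0.7]
finger_gap: 85.2
grip_force: 0.0
```

Request:
{"api": "step_arm", "payload": {
  "targets": [
    [[0, 0, 20, 0, 0, 0], [0, 0, 50, 0, 0, 0], [0, 0, 90, 0, 0, 0], [0, 0, 130, 0, 0, 0], [25, 0, 170, 0, 0, 0], [60, 0, 190, 0, 0, 0], [60, 0, 190, 0, 0, 0], [60, 0, 190, 0, 0, 0], [60, 0, 190, 0, 0, 0], [60, 0, 190, 0, 0, 0]]
  ]
}}

```text
time: 8.87
tool_pos: [528.6, -357.9, 240.9]
tcp_rot: [179.9, -0.2, 161.2]
ft_force: [0.4, -0.2, -0.5]
finger_gap: 85.2
grip_force: 0.0
```

Run:
```python
from h import *
s=r.sense();print(s["tool_pos"],s["tcp_rot"])
d=vision.snapshot("wrist");cv2.imwrite("pics/w3.png",d["img"]);np.savez("w3.npz",**d)
print("board",*rect(d,hsv(d,(45,60,20),(95,255,200)),18,300),sep="\n")
print("blue",*rect(d,hsv(d,(100,120,50),(130,255,255)),58,300),sep="\n")
```

```text
[ 528.60613873 -357.94536543  240.90652768] [179.9404606   -0.21676891 161.15373523]
board
(array([ 459.4, -399.1]), 155.9, 9.6, -18.8, array([266., 128.]), 987.0)
(array([ 484.8, -324.7]), 155.9, 9.4, -18.8, array([334., 128.]), 975.0)
blue
(array([ 471. , -358.8]), 137.8, 61.0, -18.8, array([300., 127.]), 8176.5)
(array([ 696.9, -361.8]), 145.3, 74.4, 85.6, array([360., 311.]), 5236.5)
(array([ 412. , -214.7]), 90.1, 37.3, 67.5, array([426.,  20.]), 3990.0)
```

Request:
{"api": "step_arm", "payload": {
  "targets": [
    [[7, 40, 0, 0, 0, 0.03], [14, 80, 0, 0, 0, 0.07], [22, 120, 0, 0, 0, 0.11], [29, 160, 0, 0, 0, 0.15], [36, 200, 0, 0, 0, 0.19], [44, 240, 0, 0, 0, 0.23], [51, 280, 0, 0, 0, 0.27], [58, 320, 0, 0, 0, 0.3], [66, 360, 0, 0, 0, 0.328], [73, 400, 0, 0, 0, 0.328], [80, 435, 0, 0, 0, 0.328], [81, 446, 0, 0, 0, 0.328]]
  ]
}}

```text
time: 9.92
tool_pos: [610.1, 91.8, 241.7]
tcp_rot: [179.9, -0.1, -179.9]
ft_force: [1.5, 0.6, -0.6]
finger_gap: 85.5
grip_force: 0.0
```

Request:
{"api": "step_arm", "payload": {
  "targets": [
    [[0, 0, 0, 0, 0, 0], [0, 0, 0, 0, 0, 0], [0, 0, 0, 0, 0, 0], [0, 0, 0, 0, 0, 0]]
  ]
}}

```text
time: 10.25
tool_pos: [610.8, 85.7, 242.9]
tcp_rot: [-180.0, -0.0, 179.8]
ft_force: [-0.6, -0.3, 1.0]
finger_gap: 85.4
grip_force: 0.0
```

Run:
```python
from h import *
s=r.sense();print(s["tool_pos"],s["tcp_rot"])
d=vision.snapshot("wrist");cv2.imwrite("pics/w4.png",d["img"]);np.savez("w4.npz",**d)
m=cv2.morphologyEx(hsv(d,(15,10,190),(28,160,255)),cv2.MORPH_CLOSE,np.ones((9,9)))
m=cv2.morphologyEx(m,cv2.MORPH_OPEN,np.ones((9,9)))
print("pale",*rect(d,m,34,1500),sep="\n")
c=max(cv2.findContours(m,0,1)[0],key=cv2.contourArea);a=cv2.approxPolyDP(c,4,True)[:,0]
print(a.tolist(),onplane(d,a,34).round(1).tolist())
h=hsv(d,(0,185,120),(6,255,255))|hsv(d,(172,185,120),(180,255,255))
print("mark",*rect(d,h,34,40),sep="\n")
```

```text
[610.7685681   85.65910952 242.93309214] [-1.79973581e+02 -3.87026583e-02  1.79837443e+02]
pale
(array([568.7,  90.1]), 129.6, 49.2, 0.4, array([324., 138.]), 5077.0)
[[301, 81], [303, 196], [342, 198], [346, 80]] [[505.0, 66.2, 34.0], [630.8, 66.1, 34.0], [633.4, 112.0, 34.0], [504.1, 113.7, 34.0]]
mark
(array([598.9,  90.7]), 20.8, 20.7, -0.1, array([324., 169.]), 256.0)
```

View pics/w4.png

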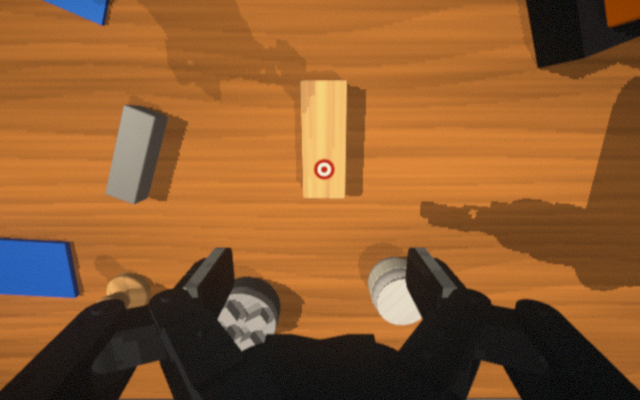

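Picture: the pale blank is at (324,138), with the mark at (324,169). The mark lies 30.2 mm from the centre, as listed. The tin (397,290) and chuck (250,310) are clear of the fingers' way.

Request:
{"api": "step_arm", "payload": {
  "targets": [
    [[-20, 2, -30, 0, 0, 0.01], [-42, 2, -70, 0, 0, 0.01], [-42, 2, -110, 0, 0, 0.01], [-42, 2, -140, 0, 0, 0.01], [-42, 2, -155, 0, 0, 0.01], [-42, 2, -160, 0, 0, 0.01], [-42, 2, -160, 0, 0, 0.01], [-42, 2, -160, 0, 0, 0.01], [-42, 2, -160, 0, 0, 0.01], [-42, 2, -160, 0, 0, 0.01]]
  ]
}}

```text
time: 11.13
tool_pos: [570.8, 89.4, 85.6]
tcp_rot: [180.0, 0.2, -179.5]
ft_force: [-0.2, 0.9, 0.3]
finger_gap: 85.3
grip_force: 0.0
```

Request:
{"api": "step_arm", "payload": {
  "targets": [
    [[-1, 0, -15, 0, 0, 0], [-1, 0, -30, 0, 0, 0], [-1, 0, -42, 0, 0, 0], [-1, 0, -49, 0, 0, 0], [-1, 0, -52, 0, 0, 0], [-1, 0, -52, 0, 0, 0], [-1, 0, -52, 0, 0, 0], [-1, 0, -52, 0, 0, 0]]
  ]
}}

```text
time: 11.8
tool_pos: [568.8, 89.5, 32.2]
tcp_rot: [180.0, 0.1, -179.5]
ft_force: [0.1, 0.3, -0.3]
finger_gap: 85.6
grip_force: 0.0
```

Request:
{"api": "step_arm", "payload": {
  "targets": [
    [[0, 0, 0, 0, 0, 0], [0, 0, 0, 0, 0, 0], [0, 0, 0, 0, 0, 0], [0, 0, 0, 0, 0, 0], [0, 0, 0, 0, 0, 0], [0, 0, 0, 0, 0, 0], [0, 0, 0, 0, 0, 0], [0, 0, 0, 0, 0, 0]]
  ],
  "fingers": 1,
  "newtons": 40
}}

```text
time: 12.47
tool_pos: [568.6, 89.5, 31.9]
tcp_rot: [180.0, 0.1, -179.5]
ft_force: [-2.1, -1.2, 5.2]
finger_gap: 49.0
grip_force: 43.1
```

Request:
{"api": "step_arm", "payload": {
  "targets": [
    [[0, 0, 35, 0, 0, 0], [0, 0, 75, 0, 0, 0], [-5, -20, 110, 0, 0, -0.03], [-13, -60, 125, 0, 0, -0.07], [-22, -100, 130, 0, 0, -0.11], [-30, -140, 130, 0, 0, -0.15], [-39, -180, 130, 0, 0, -0.19], [-48, -220, 130, 0, 0, -0.23], [-57, -260, 130, 0, 0, -0.27], [-65, -300, 130, 0, 0, -0.31], [-74, -340, 130, 0, 0, -0.337], [-83, -380, 130, 0, 0, -0.337]]
  ]
}}

```text
time: 13.47
tool_pos: [483.9, -292.1, 160.6]
tcp_rot: [180.0, -0.1, 161.1]
ft_force: [1.0, -0.0, -1.3]
finger_gap: 48.8
grip_force: 42.8
```

Request:
{"api": "step_arm", "payload": {
  "targets": [
    [[-9, -40, 0, 0, 0, 0], [-14, -66, 0, 0, 0, 0], [-14, -68, -5, 0, 0, 0], [-14, -68, -15, 0, 0, 0], [-14, -68, -30, 0, 0, 0], [-14, -68, -45, 0, 0, 0], [-14, -68, -50, 0, 0, 0], [-14, -68, -50, 0, 0, 0], [-14, -68, -50, 0, 0, 0], [-14, -68, -50, 0, 0, 0], [-14, -68, -50, 0, 0, 0]]
  ]
}}

```text
time: 14.38
tool_pos: [471.8, -358.7, 112.5]
tcp_rot: [-180.0, 0.1, 161.2]
ft_force: [0.1, 0.4, -2.0]
finger_gap: 49.4
grip_force: 42.8
```

Run:
```python
from h import *
s=r.sense();print(s["tool_pos"],s["tcp_rot"])
d=vision.snapshot("wrist");np.savez("w5.npz",**d)
z=s["tool_pos"][2]+2
m=cv2.morphologyEx(hsv(d,(15,10,150),(28,160,255),(200,60,440,345)),cv2.MORPH_OPEN,np.ones((9,9)))
print("pale",*rect(d,m,z,1500),sep="\n")
h=hsv(d,(0,185,90),(6,255,255),(200,60,440,345))|hsv(d,(172,185,90),(180,255,255),(200,60,440,345))
print("mark",*rect(d,h,z,40),sep="\n")
print("blue",*rect(d,hsv(d,(100,120,50),(130,255,255),(150,20,480,345)),58,300),sep="\n")
u=np.array([np.cos(np.radians(-18.8)),np.sin(np.radians(-18.8))])
rows=np.where(m[:,310:330].mean(1)>128)[0];print(rows[0],rows[-1],(onplane(d,(320,rows[0]-.5),z)[0,:2]-s["tool_pos"][:2])@u)
```

```text
[ 471.8467617  -358.66515143  112.50278346] [-1.79959833e+02  9.98326252e-02  1.61247281e+02]
pale
(array([ 435. , -346.2]), 51.9, 49.6, -18.7, array([318., 185.]), 12879.0)
(array([ 486.7, -363.8]), 49.3, 33.1, 71.2, array([318., 304.]), 4486.5)
mark
(array([ 497. , -367.4]), 23.2, 14.2, 73.1, array([319., 323.]), 402.0)
(array([ 502.4, -369.1]), 7.1, 6.4, -18.7, array([320., 333.]), 124.0)
blue
(array([ 396.1, -253.7]), 27.9, 27.6, 71.3, array([457.,  48.]), 2480.5)
(array([ 408. , -337.5]), 59.6, 6.7, 71.3, array([319., 120.]), 882.0)
130 309 -65.01978129261505
```

Request:
{"api": "step_arm", "payload": {
  "targets": [
    [[-0.5, -0.5, -8, 0, 0, 0], [-0.5, -0.5, -14, 0, 0, 0], [-0.5, -0.5, -18, 0, 0, 0], [-0.5, -0.5, -20, 0, 0, 0], [-0.5, -0.5, -20.5, 0, 0, 0], [-0.5, -0.5, -20.5, 0, 0, 0], [-0.5, -0.5, -20.5, 0, 0, 0]]
  ]
}}

```text
time: 15.02
tool_pos: [470.5, -359.0, 90.7]
tcp_rot: [180.0, -0.0, 161.2]
ft_force: [0.6, 0.2, -1.0]
finger_gap: 49.3
grip_force: 42.8
```

Request:
{"api": "step_arm", "payload": {
  "targets": [
    [[0, 0, -0.5, 0, 0, 0], [0, 0, -1, 0, 0, 0], [0, 0, -1.5, 0, 0, 0], [0, 0, -2, 0, 0, 0], [0, 0, -2, 0, 0, 0]]
  ]
}}

```text
time: 15.43
tool_pos: [470.7, -359.2, 89.9]
tcp_rot: [-180.0, 0.0, 161.2]
ft_force: [-4.2, 3.5, 8.1]
finger_gap: 49.7
grip_force: 43.8
```

Seated at the expected height with 8 N. I back off half a millimetre, release and rise.

Request:
{"api": "step_arm", "payload": {
  "targets": [
    [[0, 0, 0.5, 0, 0, 0], [0, 0, 0.5, 0, 0, 0], [0, 0, 0.5, 0, 0, 0], [0, 0, 0.5, 0, 0, 0], [0, 0, 0.5, 0, 0, 0], [0, 0, 0.5, 0, 0, 0]]
  ],
  "fingers": -1
}}

```text
time: 15.93
tool_pos: [470.6, -359.0, 89.2]
tcp_rot: [-180.0, -0.0, 161.2]
ft_force: [0.3, 0.6, -0.2]
finger_gap: 85.4
grip_force: 0.0
```

Request:
{"api": "step_arm", "payload": {
  "targets": [
    [[0, 0, 20, 0, 0, 0], [0, 0, 50, 0, 0, 0], [0, 0, 90, 0, 0, 0], [0, 0, 130, 0, 0, 0], [25, 0, 160, 0, 0, 0], [55, -15, 170, 0, 0, 0], [55, -15, 170, 0, 0, 0], [55, -15, 170, 0, 0, 0], [55, -15, 170, 0, 0, 0], [55, -15, 170, 0, 0, 0]]
  ]
}}

```text
time: 16.77
tool_pos: [524.6, -373.5, 258.1]
tcp_rot: [180.0, -0.1, 161.2]
ft_force: [-0.2, 0.2, 0.0]
finger_gap: 85.6
grip_force: 0.0
```

Run:
```python
from h import *
s=r.sense();print(s["tool_pos"],s["tcp_rot"])
d=vision.snapshot("wrist");cv2.imwrite("pics/w6.png",d["img"]);np.savez("w6.npz",**d)
m=cv2.morphologyEx(hsv(d,(15,10,150),(28,160,255),(200,20,440,245)),cv2.MORPH_CLOSE,np.ones((9,9)))
m=cv2.morphologyEx(m,cv2.MORPH_OPEN,np.ones((9,9)))
print("pale",*rect(d,m,92,1500),sep="\n")
b=(200,20,440,245)
h=hsv(d,(0,185,90),(6,255,255),b)|hsv(d,(172,185,90),(180,255,255),b)
print("mark",*rect(d,h,92,40),sep="\n")
bl=hsv(d,(100,120,50),(130,255,255),b);print("blue",*rect(d,bl,58,200),sep="\n")
t=vision.snapshot("top");np.savez("top1.npz",**t);S=vision.snapshot("scene");np.savez("scene1.npz",**S)
print("orange top",*rect(t,hsv(t,(3,180,120),(15,255,255),(160,230,230,290)),147,20),sep="\n")
a=cv2.resize(t["img"][225:290,160:240],None,fx=5,fy=5,interpolation=cv2.INTER_CUBIC)
c=cv2.resize(S["img"][140:220,430:510],(400,400),interpolation=cv2.INTER_CUBIC)
w=cv2.resize(d["img"][0:250],(800,312))
o=np.zeros((600,800,3),np.uint8);o[:288,:320]=cv2.resize(a,(320,288));o[:288,320:608]=cv2.resize(c,(288,288));o[288:]=w
cv2.imwrite("pics/m6.png",o)
```

```text
[ 524.5997929  -373.50139908  258.09206597] [ 1.79959934e+02 -1.18740555e-01  1.61208979e+02]
pale
(array([ 471. , -359.3]), 129.2, 48.6, -18.8, array([315., 127.]), 6841.0)
mark
(array([ 499.6, -369.1]), 20.9, 20.9, -18.7, array([316., 163.]), 358.5)
blue
(array([ 412.4, -237.3]), 52.5, 21.1, 71.3, array([414.,  31.]), 1136.0)
orange top
(array([439.5, 344.6]), 53.2, 48.2, -71.4, array([188., 256.]), 290.0)
```

View pics/m6.png

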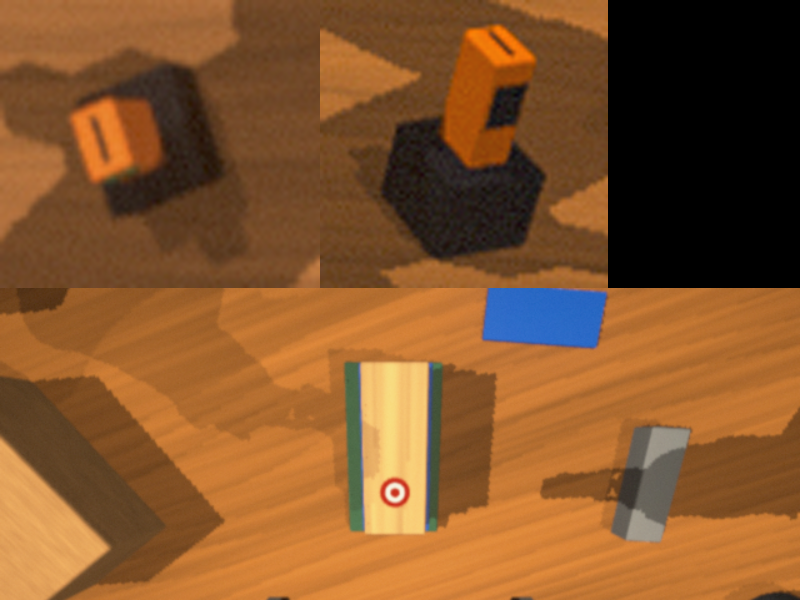

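Picture: the stack is square, the pale blank is centred on the dark blank and sheet with its mark up at about (394,492), and the meter stands upright in the dock. Now I go over the meter.

Request:
{"api": "step_arm", "payload": {
  "targets": [
    [[-2, 41, 10, 0, 0, 0.05], [-4, 82, 20, 0, 0, 0.1], [-6, 123, 30, 0, 0, 0.15], [-8, 164, 32, 0, 0, 0.2], [-10, 205, 32, 0, 0, 0.25], [-12, 246, 32, 0, 0, 0.3], [-14, 287, 32, 0, 0, 0.35], [-16, 328, 32, 0, 0, 0.4], [-18, 369, 32, 0, 0, 0.45], [-20, 410, 32, 0, 0, 0.5], [-22, 450, 32, 0, 0, 0.55], [-24, 490, 32, 0, 0, 0.607]]
  ]
}}

```text
time: 17.92
tool_pos: [500.6, 117.7, 291.5]
tcp_rot: [-180.0, 0.0, -163.9]
ft_force: [-0.2, 0.3, 0.0]
finger_gap: 85.1
grip_force: 0.0
```

Request:
{"api": "step_arm", "payload": {
  "targets": [
    [[-2, 41, 0, 0, 0, 0], [-4, 82, 0, 0, 0, 0], [-6, 123, 0, 0, 0, 0], [-8, 164, 0, 0, 0, 0], [-10, 200, 0, 0, 0, 0], [-11, 225, 0, 0, 0, 0], [-11, 238, 0, 0, 0, 0], [-11, 238, 0, 0, 0, 0], [-11, 238, 0, 0, 0, 0], [-11, 238, 0, 0, 0, 0]]
  ]
}}

```text
time: 18.75
tool_pos: [490.8, 352.6, 291.3]
tcp_rot: [-180.0, -0.0, -164.1]
ft_force: [0.0, 0.6, -0.4]
finger_gap: 85.2
grip_force: 0.0
```

Run:
```python
from h import *
s=r.sense();print(s["tool_pos"],s["tcp_rot"])
d=vision.snapshot("wrist");cv2.imwrite("pics/w7.png",d["img"]);np.savez("w7.npz",**d)
m=hsv(d,(4,195,150),(14,255,255),(200,20,640,245))
print("orange",*rect(d,m,147,300),sep="\n")
H=cv2.cvtColor(d["img"],cv2.COLOR_BGR2HSV)
c=np.argwhere(m>0).mean(0).astype(int);print(c,H[c[0]-40:c[0]+40:8,c[1]].tolist(),H[c[0],c[1]-40:c[1]+40:8].tolist())
```

```text
[490.80309791 352.64274917 291.29041488] [-1.79962259e+02 -9.33403719e-03 -1.64055984e+02]
orange
[120 367] [[14, 184, 202], [14, 189, 205], [14, 191, 207], [14, 188, 195], [14, 185, 138], [14, 189, 128], [13, 186, 119], [13, 188, 121], [14, 186, 133], [13, 184, 132]] [[17, 255, 248], [15, 255, 241], [15, 255, 240], [14, 255, 222], [6, 89, 60], [14, 189, 128], [14, 182, 130], [14, 187, 134], [14, 187, 215], [14, 187, 198]]
```

View pics/w7.png

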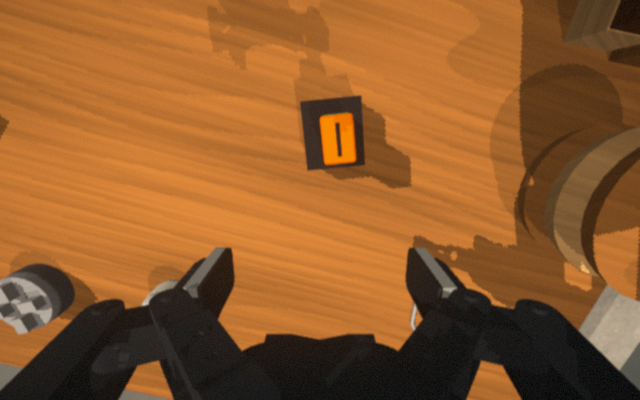

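Picture: the meter's orange top is at (338,138) with its slot line nearly upright in the image. The black dock is around it at (332,133).

Run:
```python
from h import *
d=dict(np.load("w7.npz"))
m=cv2.morphologyEx(hsv(d,(10,225,150),(22,255,255),(300,90,380,180)),cv2.MORPH_CLOSE,np.ones((9,9)))
print("orange",*rect(d,m,147,200),sep="\n")
c=max(cv2.findContours(m,0,1)[0],key=cv2.contourArea);a=cv2.approxPolyDP(c,3,True)[:,0]
print(a.tolist(),onplane(d,a,147).round(1).tolist())
k=hsv(d,(0,0,0),(180,255,70),(290,85,375,180));k=cv2.morphologyEx(k|m,cv2.MORPH_OPEN,np.ones((5,5)))
print("dock",*rect(d,k,62,500),sep="\n")
s=hsv(d,(0,0,0),(180,255,110),(328,118,350,160))
print("slot",*rect(d,s,147,10),sep="\n")
```

```text
orange
(array([438.3, 354.4]), 43.4, 29.6, 22.0, array([338., 138.]), 1537.5)
[[350, 113], [320, 117], [326, 164], [355, 160]] [[413.6, 358.1, 147.0], [424.1, 333.9, 147.0], [462.4, 350.6, 147.0], [451.5, 375.0, 147.0]]
dock
(array([438.3, 354.2]), 77.5, 67.9, 21.2, array([335., 132.]), 3355.5)
slot
(array([438.4, 354.9]), 27.5, 2.5, 22.2, array([338., 139.]), 56.5)
```

Request:
{"api": "step_arm", "payload": {
  "targets": [
    [[-20, 1, 0, 0, 0, 0.05], [-45, 2, -25, 0, 0, 0.109], [-52.5, 2, -55, 0, 0, 0.109], [-52.5, 2, -85, 0, 0, 0.109], [-52.5, 2, -100, 0, 0, 0.109], [-52.5, 2, -100, 0, 0, 0.109], [-52.5, 2, -100, 0, 0, 0.109], [-52.5, 2, -100, 0, 0, 0.109], [-52.5, 2, -100, 0, 0, 0.109]]
  ]
}}

```text
time: 19.55
tool_pos: [439.5, 356.2, 193.7]
tcp_rot: [180.0, 0.2, -157.8]
ft_force: [0.0, -0.1, 0.8]
finger_gap: 85.4
grip_force: 0.0
```

Request:
{"api": "step_arm", "payload": {
  "targets": [
    [[0, 0, 0, 0, 0, 0], [0, 0, 0, 0, 0, 0], [0, 0, 0, 0, 0, 0]]
  ]
}}

```text
time: 19.8
tool_pos: [438.5, 356.2, 192.1]
tcp_rot: [180.0, 0.1, -157.8]
ft_force: [-0.6, -0.0, 0.3]
finger_gap: 85.5
grip_force: 0.0
```

Request:
{"api": "step_arm", "payload": {
  "targets": [
    [[0, -1.8, -20, 0, 0, 0], [0, -1.8, -40, 0, 0, 0], [0, -1.8, -58, 0, 0, 0], [0, -1.8, -70, 0, 0, 0], [0, -1.8, -76, 0, 0, 0], [0, -1.8, -77, 0, 0, 0], [0, -1.8, -77, 0, 0, 0], [0, -1.8, -77, 0, 0, 0], [0, -1.8, -77, 0, 0, 0]]
  ]
}}

```text
time: 20.55
tool_pos: [438.9, 354.7, 115.7]
tcp_rot: [180.0, 0.1, -157.8]
ft_force: [0.1, -0.3, 0.1]
finger_gap: 85.4
grip_force: 0.0
```

Request:
{"api": "step_arm", "payload": {
  "targets": [
    [[0, 0, 0, 0, 0, 0], [0, 0, 0, 0, 0, 0], [0, 0, 0, 0, 0, 0], [0, 0, 0, 0, 0, 0], [0, 0, 0, 0, 0, 0], [0, 0, 0, 0, 0, 0], [0, 0, 0, 0, 0, 0], [0, 0, 0, 0, 0, 0], [0, 0, 0, 0, 0, 0], [0, 0, 0, 0, 0, 0]]
  ],
  "fingers": 1,
  "newtons": 50
}}

```text
time: 21.38
tool_pos: [438.2, 354.3, 114.5]
tcp_rot: [180.0, 0.0, -157.8]
ft_force: [-1.6, 1.0, 3.1]
finger_gap: 29.3
grip_force: 49.3
```

Request:
{"api": "step_arm", "payload": {
  "targets": [
    [[0, 0, 10, 0, 0, 0], [0, 0, 25, 0, 0, 0], [0, 0, 45, 0, 0, 0], [0, 0, 65, 0, 0, 0], [0, 0, 85, 0, 0, 0], [0, 0, 110, 0, 0, 0], [0, 0, 135, 0, 0, 0], [0, 0, 150, 0, 0, 0], [0, 0, 155, 0, 0, 0], [0, 0, 155, 0, 0, 0], [0, 0, 155, 0, 0, 0]]
  ]
}}

```text
time: 22.3
tool_pos: [437.8, 353.9, 268.4]
tcp_rot: [-180.0, -0.1, -157.8]
ft_force: [-0.4, 0.4, -2.2]
finger_gap: 29.3
grip_force: 49.1
```

Request:
{"api": "step_arm", "payload": {
  "targets": [
    [[3, -40, 0, 0, 0, -0.05], [6, -80, 0, 0, 0, -0.1], [9, -120, 0, 0, 0, -0.15], [11, -160, 0, 0, 0, -0.2], [14, -200, 0, 0, 0, -0.25], [17, -240, 0, 0, 0, -0.3], [20, -280, 0, 0, 0, -0.35], [23, -320, 0, 0, 0, -0.4], [26, -360, 0, 0, 0, -0.46], [28, -400, 0, 0, 0, -0.52], [31, -440, 0, 0, 0, -0.58], [34, -480, 0, 0, 0, -0.64]]
  ]
}}

```text
time: 23.3
tool_pos: [470.8, -127.5, 267.2]
tcp_rot: [180.0, -0.2, 165.4]
ft_force: [0.8, -0.2, -2.1]
finger_gap: 29.3
grip_force: 49.7
```

Request:
{"api": "step_arm", "payload": {
  "targets": [
    [[3, -40, 0, 0, 0, -0.05], [6, -80, 0, 0, 0, -0.076], [9, -120, 0, 0, 0, -0.076], [11, -150, 0, 0, 0, -0.076], [14, -180, 0, 0, 0, -0.076], [16, -200, 0, 0, 0, -0.076], [16, -210, 0, 0, 0, -0.076], [16, -210, 0, 0, 0, -0.076], [16, -210, 0, 0, 0, -0.076], [16, -210, 0, 0, 0, -0.076]]
  ]
}}

```text
time: 24.13
tool_pos: [487.9, -334.4, 268.4]
tcp_rot: [179.9, -0.1, 161.3]
ft_force: [-0.0, -0.9, -1.9]
finger_gap: 29.3
grip_force: 49.8
```

Run:
```python
from h import *
s=r.sense();print(s["tool_pos"],s["tcp_rot"],s["ft_force"])
d=vision.snapshot("wrist");cv2.imwrite("pics/w8.png",d["img"]);np.savez("w8.npz",**d)
z=s["tool_pos"][2]+32.5
m=cv2.morphologyEx(hsv(d,(8,215,90),(22,255,255),(150,100,500,399)),cv2.MORPH_CLOSE,np.ones((15,15)))
print("orange",*rect(d,m,z,200),sep="\n")
b=(150,0,500,399)
p=cv2.morphologyEx(hsv(d,(15,10,150),(28,160,255),b),cv2.MORPH_OPEN,np.ones((9,9)));print("pale",*rect(d,p,92,500),sep="\n")
```

```text
[ 487.92001035 -334.44250494  268.44556273] [ 1.79941611e+02 -8.71080714e-02  1.61263504e+02] [-0.03993949 -0.94379571 -1.92651849]
orange
(array([ 469.8, -328.4]), 54.0, 29.2, -18.7, array([319., 271.]), 9780.0)
pale
(array([ 470.4, -360.1]), 128.1, 48.8, -19.0, array([287., 171.]), 4480.0)
(array([ 568.6, -169.8]), 59.5, 28.7, -18.7, array([488., 208.]), 1138.0)
```

View pics/w8.png

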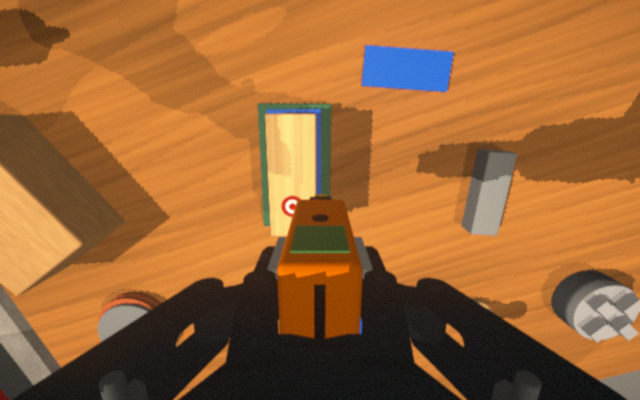

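Picture: the meter is held straight. Its front-face lower edge is at row ~200, its top front edge at row ~264, and the mark is just visible at (291,206). I check the tilt and offset of the meter from these two edges.

Run:
```python
from h import *
d=dict(np.load("w8.npz")); T=np.array([487.92,-334.44,268.45]);y=np.radians(-18.74);u=np.array([np.cos(y),np.sin(y)]);v=np.array([-u[1],u[0]])
g=cv2.cvtColor(d["img"],cv2.COLOR_BGR2HSV)
m=cv2.morphologyEx(hsv(d,(5,200,60),(22,255,255),(240,190,400,345)),cv2.MORPH_CLOSE,np.ones((5,5)))
for x in (295,345): print(x,[(r_,int(g[r_,x,2])) for r_ in range(255,276,1)])
for x in (308,312,334): print(x,[(r_,g[r_,x].tolist()) for r_ in range(194,206)])
def uv(px,z): P=onplane(d,px,z)[0,:2]-T[:2]; return (P@u).round(1),(P@v).round(1)
for z,rows in ((T[2]+32.5,(262,266,290,330)),(T[2]-52.5,(201,204))):
  for q in rows:
    c=np.where(m[q])[0]; print(q,c[0],c[-1],"edges u,v",uv((c[0]-.5,q),z),uv((c[-1]+.5,q),z))
print("rows",np.where(m[:,345])[0][[0,-1]],np.where(m[:,295])[0][[0,-1]])
```

```text
295 [(255, 126), (256, 129), (257, 130), (258, 129), (259, 129), (260, 126), (261, 131), (262, 143), (263, 159), (264, 181), (265, 200), (266, 218), (267, 228), (268, 233), (269, 236), (270, 240), (271, 241), (272, 239), (273, 235), (274, 219), (275, 194)]
345 [(255, 124), (256, 128), (257, 125), (258, 126), (259, 127), (260, 126), (261, 129), (262, 140), (263, 157), (264, 177), (265, 196), (266, 215), (267, 226), (268, 230), (269, 234), (270, 236), (271, 233), (272, 208), (273, 168), (274, 155), (275, 158)]
308 [(194, [22, 125, 252]), (195, [22, 127, 253]), (196, [22, 126, 252]), (197, [21, 129, 251]), (198, [19, 137, 246]), (199, [15, 158, 213]), (200, [13, 192, 150]), (201, [13, 223, 134]), (202, [13, 239, 131]), (203, [12, 222, 131]), (204, [13, 231, 130]), (205, [13, 228, 133])]
312 [(194, [22, 125, 253]), (195, [21, 130, 250]), (196, [16, 146, 218]), (197, [15, 150, 124]), (198, [12, 170, 81]), (199, [12, 221, 106]), (200, [13, 227, 128]), (201, [13, 215, 133]), (202, [13, 228, 130]), (203, [14, 237, 131]), (204, [13, 232, 131]), (205, [12, 220, 131])]
334 [(194, [14, 176, 135]
[... 170 characters left out ...]
[13, 237, 129]), (203, [12, 229, 129]), (204, [13, 224, 131]), (205, [13, 233, 129])]
262 280 359 edges u,v (np.float64(-22.7), np.float64(-13.6)) (np.float64(-22.7), np.float64(13.4))
266 278 360 edges u,v (np.float64(-21.2), np.float64(-14.4)) (np.float64(-21.2), np.float64(13.8))
290 278 361 edges u,v (np.float64(-11.8), np.float64(-14.7)) (np.float64(-11.8), np.float64(14.5))
330 280 358 edges u,v (np.float64(4.8), np.float64(-14.7)) (np.float64(4.8), np.float64(14.1))
201 298 343 edges u,v (np.float64(-19.4), np.float64(-13.7)) (np.float64(-19.4), np.float64(14.9))
204 297 345 edges u,v (np.float64(-17.5), np.float64(-14.3)) (np.float64(-17.5), np.float64(16.2))
rows [204 334] [197 334]
```

Request:
{"api": "step_arm", "payload": {
  "targets": [
    [[6, -17, 0, 0, 0, 0], [11.5, -33, -5, 0, 0, 0], [11.5, -33, -20, 0, 0, 0], [11.5, -33, -35, 0, 0, 0], [11.5, -33, -48, 0, 0, 0], [11.5, -33, -55, 0, 0, 0], [11.5, -33, -58, 0, 0, 0], [11.5, -33, -58, 0, 0, 0], [11.5, -33, -58, 0, 0, 0], [11.5, -33, -58, 0, 0, 0], [11.5, -33, -58, 0, 0, 0], [11.5, -33, -58, 0, 0, 0]]
  ]
}}

```text
time: 25.18
tool_pos: [499.9, -369.1, 212.2]
tcp_rot: [-180.0, 0.1, 161.2]
ft_force: [-0.4, -0.8, -1.2]
finger_gap: 29.7
grip_force: 49.9
```

Request:
{"api": "step_arm", "payload": {
  "targets": [
    [[0, 0, 0, 0, 0, 0], [0, 0, 0, 0, 0, 0], [0, 0, 0, 0, 0, 0]]
  ]
}}

```text
time: 25.43
tool_pos: [499.6, -368.9, 211.4]
tcp_rot: [-180.0, 0.0, 161.2]
ft_force: [-0.0, 0.2, -2.2]
finger_gap: 29.4
grip_force: 49.9
```

Request:
{"api": "step_arm", "payload": {
  "targets": [
    [[-0.3, 0, -5, 0, 0, 0], [-0.3, 0, -10, 0, 0, 0], [-0.3, 0, -13, 0, 0, 0], [-0.3, 0, -14, 0, 0, 0], [-0.3, 0, -14, 0, 0, 0], [-0.3, 0, -14, 0, 0, 0], [-0.3, 0, -14, 0, 0, 0]]
  ]
}}

```text
time: 26.02
tool_pos: [499.4, -368.9, 197.5]
tcp_rot: [-180.0, 0.0, 161.2]
ft_force: [0.4, -0.4, -0.8]
finger_gap: 29.7
grip_force: 49.9
```

Run:
```python
from h import *
s=r.sense();print(s["tool_pos"],s["tcp_rot"],s["ft_force"])
S=vision.snapshot("scene");np.savez("scene2.npz",**S)
tip=np.array([s["tool_pos"][0],s["tool_pos"][1],s["tool_pos"][2]-102.5])
p=project(S,[tip,[499.5,-369,92],[471,-359.2,92]]);print(p.round(1))
x,y=p[0].astype(int)
c=S["img"][y-50:y+30,x-50:x+50];cv2.imwrite("pics/s2.png",cv2.resize(c,None,fx=7,fy=7,interpolation=cv2.INTER_CUBIC)); print("origin",x-50,y-50)
```

```text
[ 499.37512846 -368.90262317  197.49863626] [-1.79992432e+02  1.61941570e-02  1.61218396e+02] [ 0.39901895 -0.4419904  -0.77300651]
[[179.  159.7]
 [179.2 160.8]
 [187.  154.9]]
origin 129 109
```

View pics/s2.png

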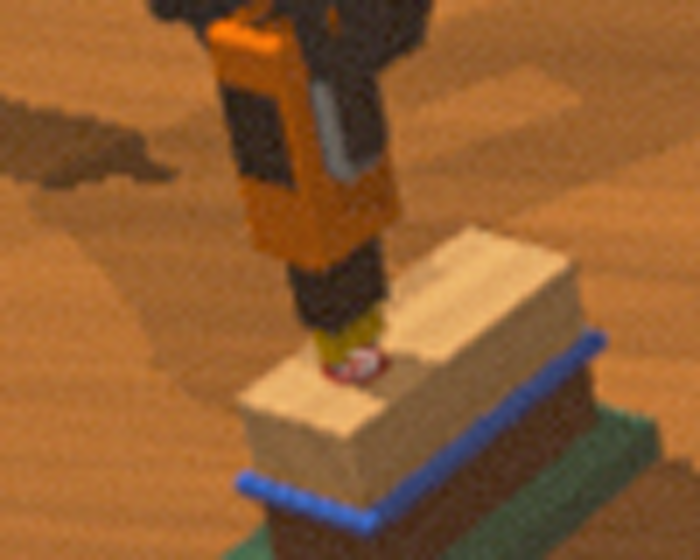

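Picture: the stack is square and flat, and the foot stands just above the mark at about (355,365) in the crop. I press down to TCP z ≈ 187.5, expecting about 4.4 N.

Request:
{"api": "step_arm", "payload": {
  "targets": [
    [[0, 0, -2, 0, 0, 0], [0, 0, -4, 0, 0, 0], [0, 0, -6, 0, 0, 0], [0, 0, -8, 0, 0, 0], [0, 0, -9, 0, 0, 0], [0, 0, -10, 0, 0, 0], [0, 0, -10, 0, 0, 0], [0, 0, -10, 0, 0, 0], [0, 0, -10, 0, 0, 0], [0, 0, -10, 0, 0, 0]]
  ]
}}

```text
time: 26.9
tool_pos: [499.5, -369.0, 187.6]
tcp_rot: [-180.0, 0.0, 161.2]
ft_force: [0.8, -0.4, 2.4]
finger_gap: 29.7
grip_force: 50.2
```

Request:
{"api": "step_arm", "payload": {
  "targets": [
    [[0, 0, 0, 0, 0, 0], [0, 0, 0, 0, 0, 0], [0, 0, 0, 0, 0, 0], [0, 0, 0, 0, 0, 0], [0, 0, 0, 0, 0, 0], [0, 0, 0, 0, 0, 0]]
  ]
}}

```text
time: 27.4
tool_pos: [499.4, -368.9, 187.4]
tcp_rot: [-180.0, 0.0, 161.2]
ft_force: [0.8, -1.5, 2.8]
finger_gap: 29.8
grip_force: 50.3
```

Run:
```python
from h import *
F=[]
for i in range(12):
    S=vision.snapshot("scene"); s=r.sense(); F.append(np.r_[s["ft_force"],s["tool_pos"]])
print(s["tcp_rot"],np.mean(F,0).round(2),np.std(F,0).round(2))
c=S["img"][109:189,129:229];cv2.imwrite("pics/s3.png",cv2.resize(c,None,fx=7,fy=7,interpolation=cv2.INTER_CUBIC))
```

```text
[-1.79998419e+02  4.75502791e-03  1.61217499e+02] [   1.42   -1.02    2.79  499.34 -368.88  187.35] [0.46 0.46 0.58 0.02 0.02 0.03]
```

View pics/s3.png

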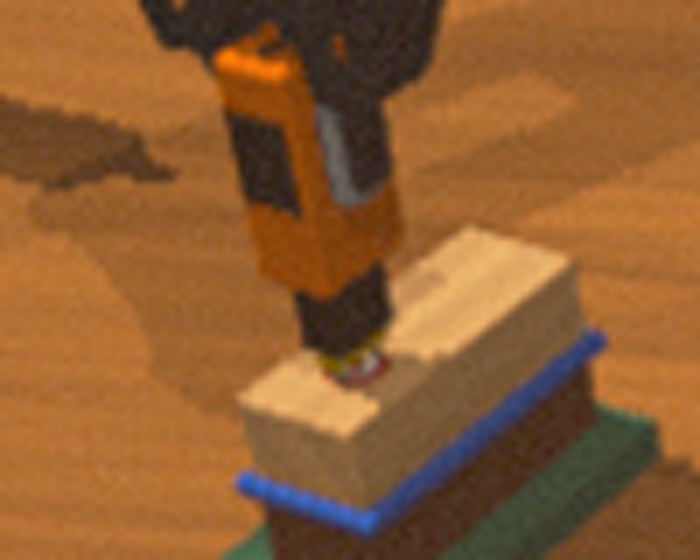

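Picture: the foot is about half in on the mark and the stack hasn't moved. The force is 2.8 N plus 1.8 N for the meter's weight, about 4.6 N, which agrees with 7 mm of travel.

```bash
python3 -c "
from bench import r
print(r.hand_in())"
```

```text
the job is handed in; nothing more can be done
None
```

The job is handed in at about 28 s of the 72 s allowed: the sheet and the pale blank are stacked squarely on the dark blank with the mark up, and the meter is still held upright on the mark, its pins lined up along the blank and its foot about half in (about 7 mm, about 4.6 N); the arm never came near the tin, spindle or chuck.

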